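# Fit the two drinking bottles to the cage lid

## Task

Set this cage up for a two-bottle drinking test: lay each of the two drinking bottles in the sloping basket of the wire lid that fits its width, cap end downhill, with its neck down in the notch of the basket's cross plate, its body flat on the sloping floor and its shoulder slid up against the plate. Set the bottles in by hand rather than letting them drop, and leave the flask and the amber bottle where they stand.

Things in the scene. Friction and masses are not known exactly. Their poses are not given: they have to be found in the camera images.
- bottle_wide: Wide drinking bottle lying on the bench: frosted greenish plastic, square body 58 x 58 mm and 120 mm long, plain sides; at one end neck, grey cap, thin spout. 0.2 to 0.4 kg. Origin: centre of the square body, 29 mm above the bench at the start. x runs along it from cap to flat base (shoulder at -60, base at +60 mm); z is up at the start. Either bottle may lie left or right.
- bottle_narrow: Narrow drinking bottle lying on the bench: frosted greenish plastic, square body 42 x 42 mm and 120 mm long, graduation marks; at one end neck, grey cap, thin spout. 0.1 to 0.25 kg. Origin: centre of the square body, 21 mm above the bench at the start. x runs along it from cap to flat base (shoulder at -60, base at +60 mm); z is up at the start. Either bottle may lie left or right.
- bottle_wide_neck (a point): Middle of the wide bottle's neck, on its axis, at x = -67 mm of the bottle. From the flat square shoulder: neck 22 mm in diameter, 14 mm long; cap 34 mm in diameter, 20 mm long; straight steel spout 8 mm in diameter, its tip 64 mm from the shoulder. Axes as the bottle's.
- bottle_narrow_neck (a point): Middle of the narrow bottle's neck, on its axis, at x = -67 mm of the bottle. From the flat square shoulder: neck 22 mm in diameter, 14 mm long; cap 34 mm in diameter, 20 mm long; straight steel spout 8 mm in diameter, its tip 64 mm from the shoulder. Axes as the bottle's.
- nest_wide: Sloping seat of the wide basket. Origin: where the wide bottle's body centre lies when home. x uphill along the seat, 30 degrees above level, away from the robot; y level across; z square to the slope, leaning 30 degrees from vertical. A home bottle's axes are parallel to these (a quarter turn about its own x is as good). Sheet floor 69 mm wide at z = -29 mm. Either basket may be the left one.
- nest_narrow: Sloping seat of the narrow basket. Origin: where the narrow bottle's body centre lies when home. x uphill along the seat, 30 degrees above level, away from the robot; y level across; z square to the slope, leaning 30 degrees from vertical. A home bottle's axes are parallel to these (a quarter turn about its own x is as good). Sheet floor 53 mm wide at z = -21 mm. Either basket may be the left one.
- nest_wide_notch (a point): Uphill face of the wide basket's sheet-steel cross plate (3 mm thick, 34 mm high), on the bottle axis; axes as the seat's. U notch open above, 28 mm wide, bottom 14 mm below this point. Guide tabs 32 mm either side of centre, flared, 23 mm high over the floor, only 0 to 24 and 89 to 105 mm uphill of the plate; free for fingers between them.
- nest_narrow_notch (a point): Uphill face of the narrow basket's sheet-steel cross plate (3 mm thick, 26 mm high), on the bottle axis; axes as the seat's. U notch open above, 28 mm wide, bottom 14 mm below this point. Guide tabs 24 mm either side of centre, flared, 23 mm high over the floor, only 0 to 24 and 89 to 105 mm uphill of the plate; free for fingers between them.
- cage: Clear rodent cage, fixed, empty, 370 (x) x 250 (y) mm. Steel wire lid, top at 146 mm: flat bars from x = -185 to -45 mm, beyond that an open V trough, lowest (75 mm over the bench) at x = 35 mm, with the two baskets side by side, seats 100 mm apart. Spouts end between two trough wires 20 mm apart. Origin: centre of underside; x away from the robot; yaw up to 12 degrees.
- flask: Bystander: glass conical flask, 82 mm in diameter, 118 mm high, loose. Origin: centre of its underside.
- reagent: Bystander: amber glass bottle with a black cap and paper label, 64 mm in diameter, 150 mm high, loose. Origin: centre of its underside.
There are look-alikes about, which are no part of the job. Leave any turquoise look-alike of the bottle_wide alone.

How it is judged:
By the outcome, as a careful person would: the job done as asked, in the order asked, and still so for the second after the job is handed in, with the robot touching nothing.
It also fails if it takes over 64 s, if anything falls off the work surface, if the arm or the gripper's body presses on something with over 40 N, if the wrist force passes 120 N, or if a joint passes its speed limit or range.

## Robot

A 7-joint arm with a two-finger parallel gripper is mounted at the origin on the work surface. World frame = base frame: x ahead of the robot, y to its left, z up, the work surface at z = 0. Lengths are in m, angles in rad, forces in N, time in s.
With the tool pointing down it reaches from about 0.35 to 0.9 m from the base axis. Payload 8.1 kg.
Tool frame: the origin (TCP) lies where the fingers leave the gripper's body, on its centre line; the fingertips stand robot.nose_length ahead of it and the grasp point (between the pads) lies 47 mm ahead of it (robot.nose_length is the distance from the TCP to the fingertips, in m); z points along the fingers, y is the line along which they close (so a half turn about z gives the same grasp; the last joint's range is limited). The gripper opens to 92 mm and grips with 3 to 60 N. Pads are 19 mm wide; open, the fingers measure 130 mm over their backs; the gripper's body (75 mm by 190 mm) begins 47 mm behind the grasp point.
Start: joints at [-0.103, 0.434, 0.025, 1.573, -0.012, 1.134, -0.075], TCP at [0.625, -0, 0.292] pointing down, gripper open.
Joint ranges: [-2.62, 2.62], [-0.44, 2.09], [-1.27, 1.32], [0.08, 2.57], [-1.32, 4.46], [0.12, 2], [-2.74, 2.74]. Speed limits (rad/s): [2.22, 2.22, 3.01, 3.01, 3.14, 3.14, 3.14].

## Interface

Orientations are given as [roll, pitch, yaw] about the fixed x, y, z axes, in that order (R = Rz(yaw) Ry(pitch) Rx(roll)).
In Python, from station import robot gives the robot as it stands.
- The arm moves only by the shell command python3 -m creep 'ROWS'. ROWS is text: rows parted by semicolons, each of 7 numbers parted by spaces: the shift along the tool's x, y, z each as a share of 0.03 m, from -1 to 1, then the turn, a rotation vector about the tool's x, y, z each as a share of 4 degrees, from -1 to 1, then the gripper's target within -1 to 1 (shut at 1, half-way at 0, fully open at -1). A call has 1 to 20 rows; each row shifts and turns the commanded pose from where the row before left it, along the tool's axes as they then stand; what a row does not reach is not made up. A row lasts 1/12 s, in which the tool goes at most 41.7 mm and 7.16 degrees, less where a joint would pass 70% of its speed; a pose out of reach is approached as far as the arm can. A call with a number of a shift or a turn outside -1 to 1 is refused whole. A call with a gripper value outside its range is refused whole. The fingers move at their own pace and stop on an object; the grip force is fixed at half the most. Time passes only in rows, so rows that do not move let the fingers close. It gives the time, the measured TCP pose, the force, the opening and the grip force at its end, in the units of the state.
- robot.state(): the state, without advancing time (a new reading comes with each control period).
- robot.camera(name): name is "scene" or "side" or "wrist"; returns a dict with "color" (400x640x3 uint8, blue, green, red), "camera_matrix" (3x3 intrinsics, pixels), "extrinsics" (4x4, takes a point from camera to world coordinates). Camera axes: x right, y down, z forward; pixel columns grow to the right and rows downward; lengths in m; the calibration is good to about 2 mm. The wrist camera is an equidistant fisheye: a pixel r from the principal point sees the ray r / f radians off the axis. A picture is of the moment at which its call begins. There is no depth.
- robot.close_job(): hands the job in; it is judged then, once.
The state is a dict: "t": time; "joint_positions": joint angles; "qvel": joint speeds; "joint_efforts": joint torques, N m; "tool_pos": TCP position; "tool_rot": TCP orientation; "wrist_force": force on the tool from outside, world axes, zero at the start; "ft_torque": the same for the moment, N m; "finger_gap": finger opening in m; "grasp_force": force on a finger pad.
Only numpy, scipy, OpenCV 4.12 (cv2) and the standard library are available. Lean on these libraries where they do the work, as an engineer would, in place of code of your own. Each camera call takes 0.05 s, during which the arm holds its last target. There are 200 camera calls.

## Working session

There is one attempt and no reset: what is moved stays moved. The work goes in short steps, Python scripts to look and compute and a shell command to move; the robot and the scene stay as the last step left them, time stands still between calls to the robot, and variables do not carry over. Pictures are saved under pics/ and viewed, at most 10 in all, crops included, and the job is handed in when it is done.

```bash
mkdir -p pics; ls; python3 - <<'E'
from station import robot
import cv2,numpy as np
np.set_printoptions(precision=4,suppress=True)
print(robot.nose_length,robot.state())
for n in ["scene","side"]:
    c=robot.camera(n); cv2.imwrite(f"pics/{n}0.png",c["color"]); print(n,c["camera_matrix"],c["extrinsics"])
E
```

```text
pics
0.0655 {'t': 0.0, 'joint_positions': array([-0.1026,  0.4352,  0.025 ,  1.5741, -0.0116,  1.134 , -0.0751]), 'qvel': array([-0.0025,  0.0007, -0.0018,  0.0009,  0.0003, -0.0006,  0.0013]), 'joint_efforts': array([  0.0004, -66.7854,   0.9849, -31.4464,  -0.0605,   0.0428,
         0.0001]), 'tool_pos': array([ 0.6246, -0.0001,  0.2914]), 'tool_rot': array([-3.14  ,  0.0001,  1.5707]), 'wrist_force': array([ 0.1536, -0.0571,  0.0014]), 'ft_torque': array([0.0424, 0.0313, 0.0271]), 'grasp_force': 0.0, 'finger_gap': 0.09168374554560778}
scene [[467.4432   0.     323.5802]
 [  0.     467.4432 205.7751]
 [  0.       0.       1.    ]] [[ 0.6091  0.4609 -0.6454  1.4309]
 [ 0.7931 -0.349   0.4992 -0.6737]
 [ 0.0048 -0.8159 -0.5781  0.9781]
 [ 0.      0.      0.      1.    ]]
side [[448.4586   0.     317.8198]
 [  0.     448.4586 192.7414]
 [  0.       0.       1.    ]] [[ 0.9946 -0.0482  0.0914  0.3449]
 [-0.1031 -0.5255  0.8445 -1.2558]
 [ 0.0073 -0.8494 -0.5276  0.9412]
 [ 0.      0.      0.      1.    ]]
```

View pics/scene0.png

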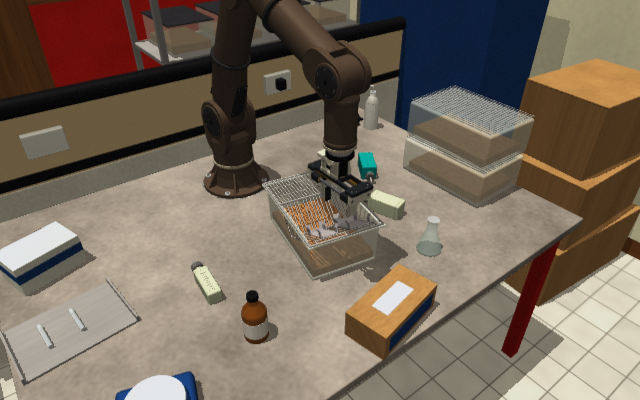

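View pics/side0.png

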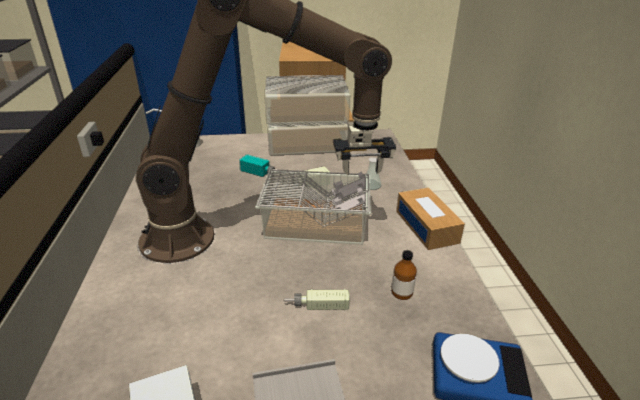

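```bash
python3 - <<'E'
from station import robot
import cv2,numpy as np
np.set_printoptions(precision=4,suppress=True)
s=cv2.imread("pics/scene0.png");d=cv2.imread("pics/side0.png")
c=robot.camera("wrist");cv2.imwrite("pics/wrist0.png",c["color"]);print(c["camera_matrix"],c["extrinsics"])
def t(im,x,y,w,h):
    return cv2.resize(im[y:y+h,x:x+w],(400,300),interpolation=cv2.INTER_CUBIC)
a=np.hstack([t(s,260,165,160,120),t(s,170,245,80,60)])
b=np.hstack([t(d,250,150,133,100),t(d,270,270,100,75)])
cv2.imwrite("pics/comp0.png",np.vstack([a,b]))
E
```

```text
[[309.7069   0.     319.7809]
 [  0.     309.7069 198.5791]
 [  0.       0.       1.    ]] [[ 1.     -0.0007 -0.0003  0.6253]
 [-0.0008 -0.9563 -0.2923  0.0794]
 [-0.0001  0.2923 -0.9563  0.3831]
 [ 0.      0.      0.      1.    ]]
```

View pics/comp0.png

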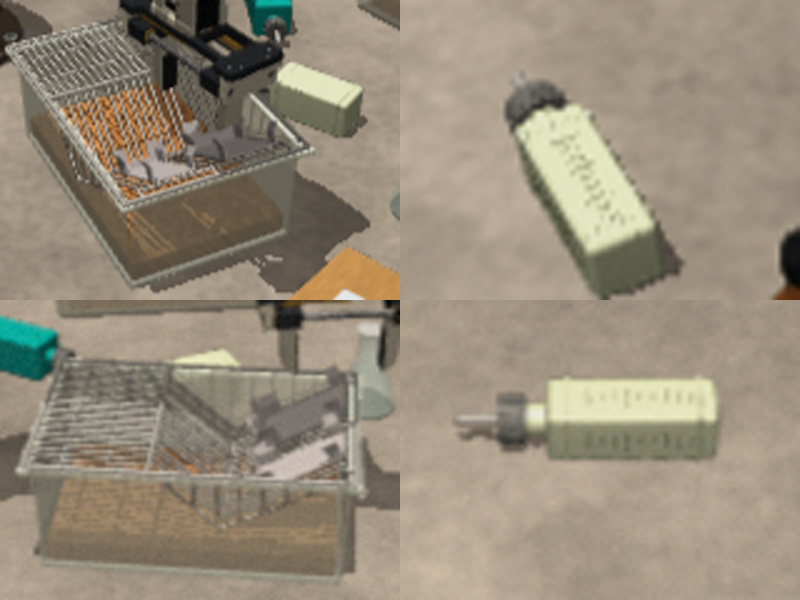

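View pics/wrist0.png

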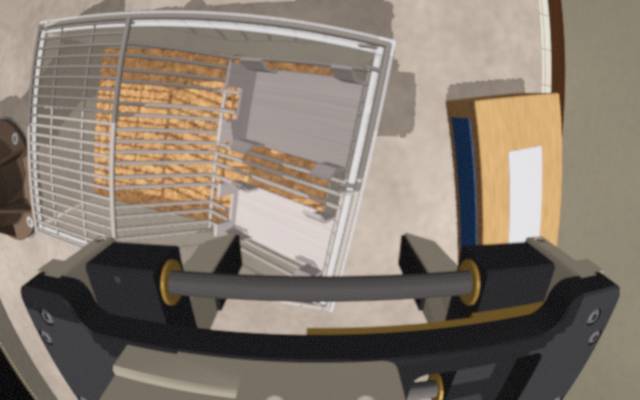

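```bash
cat > h.py <<'E'
import numpy as np,cv2
np.set_printoptions(precision=4,suppress=True)
SC=(np.array([[467.4432,0,323.5802],[0,467.4432,205.7751],[0,0,1]]),np.array([[.6091,.4609,-.6454,1.4309],[.7931,-.349,.4992,-.6737],[.0048,-.8159,-.5781,.9781]]))
SI=(np.array([[448.4586,0,317.8198],[0,448.4586,192.7414],[0,0,1]]),np.array([[.9946,-.0482,.0914,.3449],[-.1031,-.5255,.8445,-1.2558],[.0073,-.8494,-.5276,.9412]]))
WK=np.array([[309.7069,0,319.7809],[0,309.7069,198.5791],[0,0,1]])
W0=(WK,np.array([[1,-.0007,-.0003,.6253],[-.0008,-.9563,-.2923,.0794],[-.0001,.2923,-.9563,.3831]]))
def px2w(cam,p,z,fish=False):
    K,E=cam[0],cam[1]; p=np.atleast_2d(p).astype(float)
    d=np.c_[(p-K[:2,2])/K[0,0]]
    if fish:
        r=np.linalg.norm(d,axis=1,keepdims=True); v=np.c_[d/np.maximum(r,1e-9)*np.sin(r),np.cos(r)]
    else: v=np.c_[d,np.ones(len(d))]
    v=v@E[:3,:3].T; t=(z-E[2,3])/v[:,2]
    return E[:3,3]+v*t[:,None]
def w2px(cam,P,fish=False):
    K,E=cam[0],cam[1]; c=(np.atleast_2d(P)-E[:3,3])@E[:3,:3]
    if fish:
        r=np.linalg.norm(c[:,:2],axis=1); th=np.arctan2(r,c[:,2]); q=c[:,:2]/r[:,None]*th[:,None]
    else: q=c[:,:2]/c[:,2:]
    return q*K[0,0]+K[:2,2]
E
python3 - <<'E'
from h import *
c=px2w(W0,[(38,22),(393,42),(330,308),(30,232)],.146,True); print("lid",c,np.linalg.norm(c-np.roll(c,-1,0),axis=1),c.mean(0))
t=lambda l,x,y,s,o:[(a/s+x,b/s+y) for a,b in l]
# narrow bottle top corners in scene tile (off 400,0), scale 5
tl=[(515-400,133),(566-400,103),(660-400,213),(585-400,248)]
c=px2w(SC,t(tl,170,245,5,0),.042);print("nar scene",c,c.mean(0))
tl=[(547-400,380-300),(716-400,380-300),(717-400,408-300+22),(547-400,432-300)]
c=px2w(SI,t(tl,270,270,4,0),.042);print("nar side",c,c.mean(0))
tl=[(283,65),(362,100),(345,135),(273,95)]
for z in(.058,0.029):print("wide",px2w(SC,t(tl,260,165,2.5,0),z))
# basket plates / uphill edges in wrist
print(px2w(W0,[(232,60),(228,145),(243,60),(240,145),(232,190),(225,250)],.1,True))
E
```

```text
lid [[ 0.3273  0.2025  0.146 ]
 [ 0.6812  0.1319  0.146 ]
 [ 0.6348 -0.1009  0.146 ]
 [ 0.2694 -0.0357  0.146 ]] [0.3609 0.2374 0.3711 0.2451] [0.4782 0.0495 0.146 ]
nar scene [[ 0.4189 -0.3656  0.042 ]
 [ 0.4133 -0.331   0.042 ]
 [ 0.5271 -0.3291  0.042 ]
 [ 0.5262 -0.374   0.042 ]] [ 0.4714 -0.35    0.042 ]
nar side [[ 0.4161 -0.33    0.042 ]
 [ 0.5346 -0.3414  0.042 ]
 [ 0.5276 -0.3888  0.042 ]
 [ 0.412  -0.3795  0.042 ]] [ 0.4726 -0.3599  0.042 ]
wide [[0.4382 0.3175 0.058 ]
 [0.5676 0.3449 0.058 ]
 [0.6105 0.2697 0.058 ]
 [0.4853 0.2559 0.058 ]]
wide [[0.407  0.3487 0.029 ]
 [0.5404 0.377  0.029 ]
 [0.5846 0.2994 0.029 ]
 [0.4554 0.2852 0.029 ]]
[[ 0.5447  0.1259  0.1   ]
 [ 0.5387  0.0458  0.1   ]
 [ 0.5553  0.1251  0.1   ]
 [ 0.5505  0.0454  0.1   ]
 [ 0.5397  0.0017  0.1   ]
 [ 0.5254 -0.0636  0.1   ]]
```

```bash
python3 -m creep '0.9 -0.5 -0.3 0 0 0 -1;0.9 -0.5 -0.3 0 0 0 -1;0.9 -0.5 -0.3 0 0 0 -1;0.9 -0.5 -0.3 0 0 0 -1;0.9 -0.5 -0.3 0 0 0 -1;0.9 -0.5 -0.3 0 0 0 -1;0.9 -0.5 -0.3 0 0 0 -1;0.9 -0.5 -0.3 0 0 0 -1;0 0 0 0 0 0 -1;0 0 0 0 0 0 -1'
python3 - <<'E'
from station import robot
import cv2,numpy as np
from h import *
c=robot.camera("wrist");cv2.imwrite("pics/wrist1.png",c["color"]);np.save("w1.npy",c["extrinsics"]);print(c["extrinsics"])
s=robot.camera("scene")["color"];d=robot.camera("side")["color"]
cv2.imwrite("pics/scene1.png",s);cv2.imwrite("pics/side1.png",d)
t=lambda im,x,y,w,h:cv2.resize(im[y:y+h,x:x+w],(400,300),interpolation=cv2.INTER_CUBIC)
w=c["color"]
cv2.imwrite("pics/comp1.png",np.vstack([cv2.resize(w,(800,500))[:], ])) 
cv2.imwrite("pics/comp1b.png",np.vstack([cv2.resize(s[160:270,270:420],(800,587),interpolation=cv2.INTER_CUBIC)]))
E
```

```text
t: 0.98
tool_pos: [0.5041, 0.2181, 0.3647]
tool_rot: [3.141, -0.001, 1.575]
wrist_force: [0.5, -1.0, -0.3]
finger_gap: 0.0918
grasp_force: 0.0
[[ 1.      0.0027  0.0028  0.5042]
 [ 0.0034 -0.9566 -0.2913  0.2974]
 [ 0.0018  0.2913 -0.9566  0.4564]
 [ 0.      0.      0.      1.    ]]
```

View pics/comp1.png

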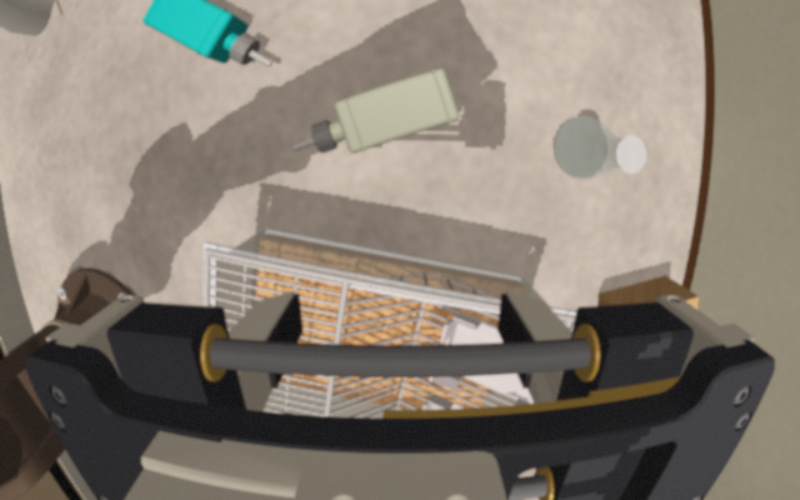

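```bash
python3 - <<'E'
from h import *
W1=(WK,np.load("w1.npy"))
c=px2w(W1,np.array([(337,103),(440,71),(456,113),(357,150)])/1.25,.058,True);print(c,c.mean(0),np.linalg.norm(c-np.roll(c,-1,0),axis=1))
a=c[1]-c[0];b=c[2]-c[3];print(np.degrees([np.arctan2(a[1],a[0]),np.arctan2(b[1],b[0])]))
print("tip/base-mid",px2w(W1,np.array([(297,150),(449,100)])/1.25,.029,True), "cap",px2w(W1,np.array([(320,137)])/1.25,.03,True))
E
```

```text
[[0.441  0.3303 0.058 ]
 [0.5454 0.3634 0.058 ]
 [0.562  0.32   0.058 ]
 [0.4613 0.281  0.058 ]] [0.5024 0.3237 0.058 ] [0.1095 0.0465 0.1081 0.0532]
[17.6373 21.1614]
tip/base-mid [[0.3902 0.2817 0.029 ]
 [0.5584 0.3359 0.029 ]] cap [[0.4172 0.2953 0.03  ]]
```

View pics/comp1b.png

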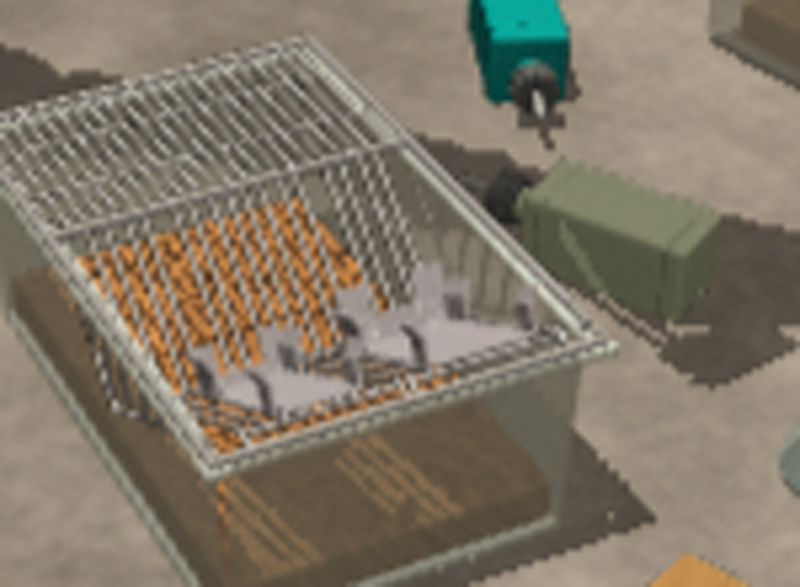

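```bash
cat > snap.py <<'E'
import sys
from station import robot
from h import *
n=sys.argv[1];c=robot.camera("wrist");np.save(n+".npy",c["extrinsics"]);cv2.imwrite(f"pics/{n}.png",c["color"])
E
python3 -m creep '-0.93 0.15 0.2 0 0 0 -1;-0.93 0.15 0.2 0 0 0 -1;-0.93 0.15 0.2 0 0 0 -1;-0.93 0.15 0.2 0 0 0 -1;-0.93 0.15 0.2 0 0 0 -1;-0.93 0.15 0.2 0 0 0 -1;-0.93 0.15 0.2 0 0 0 -1;-0.93 0.15 0.2 0 0 0 -1;-0.93 0.15 0.2 0 0 0 -1;-0.93 0.15 0.2 0 0 0 -1;0 0 0 0 0 0 -1;0 0 0 0 0 0 -1'; python3 snap.py w2
python3 -m creep '0 -0.9 0 0 0 0 -1;0 -0.9 0 0 0 0 -1;0 -0.9 0 0 0 0 -1;0 -0.9 0 0 0 0 -1;0 -0.9 0 0 0 0 -1;0 0 0 0 0 0 -1;0 0 0 0 0 0 -1'; python3 snap.py w3
python3 -c "
import cv2,numpy as np
a=cv2.imread('pics/w2.png')[40:240,120:400];b=cv2.imread('pics/w3.png')[40:240,220:500]
r=lambda x:cv2.resize(x,(420,300),interpolation=cv2.INTER_CUBIC)
cv2.imwrite('pics/comp2.png',np.vstack([r(a)[:, :],r(b)]))
a=cv2.resize(a,None,fx=2,fy=2,interpolation=cv2.INTER_CUBIC)
"
```

```text
t: 2.13
tool_pos: [0.5495, -0.0665, 0.3034]
tool_rot: [-3.14, 0.001, 1.565]
wrist_force: [-0.1, 1.0, -0.3]
finger_gap: 0.0915
grasp_force: 0.0
t: 2.77
tool_pos: [0.4141, -0.0623, 0.3047]
tool_rot: [3.141, -0.0, 1.572]
wrist_force: [0.8, -0.5, -0.2]
finger_gap: 0.0914
grasp_force: 0.0
```

View pics/comp2.png

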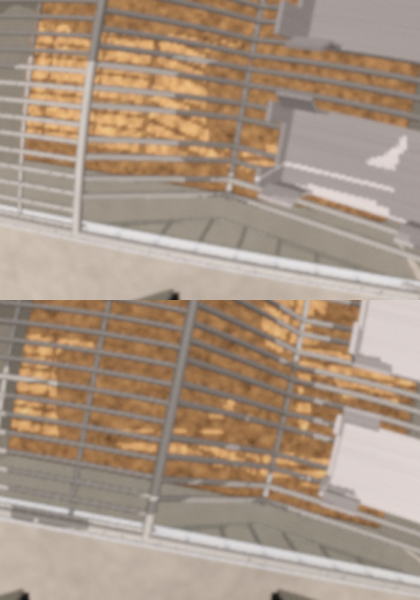

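```bash
python3 -c "
import cv2,numpy as np
a=cv2.imread('pics/w2.png')[0:200,285:418];b=cv2.imread('pics/w3.png')[0:200,410:543]
r=lambda x:cv2.resize(x,(399,600),interpolation=cv2.INTER_CUBIC)
cv2.imwrite('pics/comp3.png',np.hstack([r(a),r(b)]))
"
```

```text
(no output)
```

View pics/comp3.png

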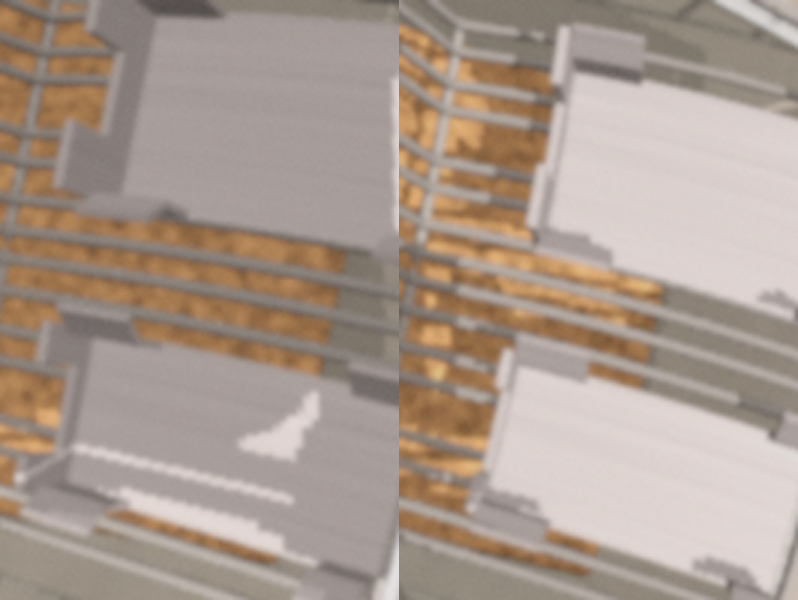

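```bash
cat > fit.py <<'E'
from h import *
from scipy.optimize import least_squares
C=[(WK,np.load("w2.npy")),(WK,np.load("w3.npy"))];off=[(285,0),(410-133,0)]
h=lambda p,v:np.array([p[0]/3+off[v][0],p[1]/3+off[v][1]])
O=[]
def add(n,P,v,p):O.append((n,np.array(P)/1e3,v,h(p,v)))
add(0,(0,32,-29),0,(155,18));add(0,(0,-32,-29),0,(123,192))
add(0,(0,14,5),0,(90,40));add(0,(0,-14,5),0,(66,121))
add(0,(0,32,-29),1,(575,75));add(0,(0,-32,-29),1,(541,230))
add(0,(0,14,5),1,(552,100));add(0,(0,-14,5),1,(540,165))
add(1,(0,24,-21),0,(95,340));add(1,(0,-24,-21),0,(76,480))
add(1,(0,14,5),0,(40,362));add(1,(0,-14,5),0,(22,462))
add(1,(0,24,-21),1,(515,370));add(1,(0,-24,-21),1,(488,482))
def R(y):
    c,s=np.cos(y),np.sin(y);return np.array([[c,-s,0],[s,c,0],[0,0,1]])
a=np.radians(30);T=np.array([[np.cos(a),0,-np.sin(a)],[0,1,0],[np.sin(a),0,np.cos(a)]])
def f(q):
    Rz=R(q[0]);r=[]
    N=[q[1:4],q[1:4]+Rz@np.array([q[4],-.1,q[5]])]
    for n,P,v,p in O: r+=list(w2px(C[v],N[n]+Rz@T@P,True)[0]-p)
    return np.array(r+[(np.degrees(q[0])+10.9)/1])
s=least_squares(f,[-.19,.55,.09,.12,0,0],loss="soft_l1",f_scale=1.5)
q=s.x;Rz=R(q[0]);N=[q[1:4],q[1:4]+Rz@np.array([q[4],-.1,q[5]])]
print(np.degrees(q[0]),N,q[4:]);print(f(q)[:-1].reshape(-1,2))
for n in N: print("nest",n+Rz@T@[.06,0,0], "in cage", Rz.T@(n-[.478,.0495,0]))
E
python3 fit.py
```

```text
-10.512280295044514 [array([0.5471, 0.085 , 0.1191]), array([ 0.5323, -0.014 ,  0.1149])] [ 0.0036 -0.0042]
[[-0.3503  0.493 ]
 [-1.3327  3.749 ]
 [ 0.1316 -1.9735]
 [ 2.3693  0.4196]
 [-2.4033 -0.6418]
 [-0.275   3.9245]
 [ 0.6806 -4.7555]
 [ 0.4414  0.5663]
 [-0.5794 -1.2356]
 [-2.7944  0.6391]
 [ 0.9792  0.4846]
 [ 1.8488 -2.1968]
 [ 0.7792 -1.937 ]
 [-0.9312  5.6882]]
nest [0.5982 0.0755 0.1491] in cage [0.0614 0.0475 0.1191]
nest [ 0.5834 -0.0235  0.1449] in cage [ 0.065  -0.0525  0.1149]
```

```bash
python3 -m creep '-0.98 0.18 0 0 0 0 -1;-0.98 0.18 0 0 0 0 -1;-0.98 0.18 0 0 0 0 -1;-0.98 0.18 0 0 0 0 -1;-0.98 0.18 0 0 0 0 -1;-0.98 0.18 0 0 0 0 -1;-0.98 0.18 0 0 0 0 -1;-0.98 0.18 0 0 0 0 -1;-0.98 0.18 0 0 0 0 -1;-0.98 0.18 0 0 0 0 -1;0 0 0.15 0 0 1 -1;0 0 0.15 0 0 1 -1;0 0 0.15 0 0 1 -1;0 0 0.15 0 0 1 -1;0 0 0.15 0 0 1 -1;0 0 0.15 0 0 1 -1;0 0 0.15 0 0 1 -1;0 0 0.15 0 0 1 -1;0 0 0.15 0 0 1 -1;0 0 0.15 0 0 1 -1' && python3 -m creep '0 0 0.15 0 0 1 -1;0 0 0.15 0 0 1 -1;0 0 0.15 0 0 1 -1;0 0 0.15 0 0 1 -1;0 0 0.15 0 0 1 -1;0 0 0.15 0 0 1 -1;0 0 0.15 0 0 1 -1;0 0 0.15 0 0 1 -1;0 0 0.15 0 0 1 -1;0 0 0.15 0 0 1 -1;0 0 0.15 0 0 1 -1;0 0 0.15 0 0 1 -1;0 0 0.15 0 0 1 -1;0 0 0.15 0 0 0.6 -1;0 0 0 0 0 0 -1;0 0 0 0 0 0 -1;0 0 0 0 0 0 -1'; python3 snap.py w4; python3 - <<'E'
from h import *
im=cv2.imread("pics/w4.png");E=np.load("w4.npy")
hsv=cv2.cvtColor(im,cv2.COLOR_BGR2HSV)
m=((im[:,:,1].astype(int)-im[:,:,0])>12)&((im[:,:,1].astype(int)-im[:,:,2])>=3)
m=cv2.morphologyEx(m.astype(np.uint8),cv2.MORPH_OPEN,np.ones((3,3)))
n,l,s,c=cv2.connectedComponentsWithStats(m)
print(s[1:][s[1:,4]>100])
i=1+np.argmax(s[1:,4]);p=np.argwhere(l==i)[:,::-1]
w=px2w((WK,E),p,.042,True)[:,:2].astype(np.float32)
print(E,cv2.minAreaRect(w),w.min(0),w.max(0))
E
```

```text
t: 4.48
tool_pos: [0.4704, -0.357, 0.2586]
tool_rot: [3.141, 0.0, 0.87]
wrist_force: [0.3, 0.8, 0.5]
finger_gap: 0.0919
grasp_force: 0.0
t: 5.9
tool_pos: [0.4697, -0.3571, 0.1962]
tool_rot: [3.141, -0.0, -0.074]
wrist_force: [-0.2, 0.1, 0.1]
finger_gap: 0.0918
grasp_force: 0.0
[]Traceback (most recent call last):
  File "<stdin>", line 8, in <module>
    return _wrapfunc(a, 'argmax', axis=axis, out=out, **kwds)
    return bound(*args, **kwds)
ValueError: attempt to get argmax of an empty sequence
```

```bash
python3 - <<'E'
from h import *
im=cv2.imread("pics/w4.png");E=np.load("w4.npy");W=(WK,E)
c=np.array([.472,-.357,.042]);u=np.array([np.cos(.078),-np.sin(.078),0]);v=np.array([-u[1],u[0],0])
for P in [c+u*k for k in(.03,.045,.055,.075,.09,.12)]+[c+.05*u+v*k for k in(-.04,-.015,.015,.04)]:
    q=w2px(W,P,True)[0];x,y=q.astype(int);print(q,im[y,x] if 0<=x<640 and 0<=y<400 else None)
E
```

```text
[319.9602 166.1258] [150 173 174]
[320.0142 147.7202] [209 211 212]
[320.0505 135.279 ] [215 216 218]
[320.1236 110.1608] [166 179 192]
[320.1783  91.277 ] [161 175 188]
[320.2857  53.9932] [163 174 189]
[369.9537 142.1459] [165 178 191]
[338.8948 141.6368] [125 146 150]
[301.1668 141.5306] [205 212 213]
[270.0904 141.8651] [146 159 172]
```

```bash
python3 - <<'E'
from h import *
im=cv2.GaussianBlur(cv2.imread("pics/w4.png"),(3,3),0).astype(float);E=np.load("w4.npy");W=(WK,E)
m=((im[:,:,1]/im[:,:,2])>.965)
for y in(125,135,145,155): 
    xs=np.where(m[y,230:410])[0]+230; print(y,xs.min(),xs.max(),len(xs), [px2w(W,(x,y),.042,True)[0,:2] for x in(xs.min(),xs.max())])
for x in(305,320,335):
    ys=np.where(m[60:170,x])[0]+60;print(x,ys.min(),len(ys),px2w(W,(x,ys.min()),.042,True)[0,:2])
E
```

```text
Traceback (most recent call last):
ValueError: zero-size array to reduction operation minimum which has no identity
```

```bash
python3 - <<'E'
from h import *
im=cv2.GaussianBlur(cv2.imread("pics/w4.png"),(3,3),0).astype(float);E=np.load("w4.npy");W=(WK,E)
m=((im[:,:,1]/im[:,:,2])>.965)
for y in(133,138,143,148,153,158): 
    xs=np.where(m[y,260:380])[0]+260
    if len(xs):print(y,xs.min(),xs.max(),len(xs), [px2w(W,(x,y),.042,True)[0,:2] for x in(xs.min(),xs.max())])
for x in(305,320,335):
    ys=np.where(m[60:170,x])[0]+60;print(x,ys.min(),len(ys),px2w(W,(x,ys.min()),.042,True)[0,:2])
E
```

```text
133 288 337 50 [array([ 0.5307, -0.3361]), array([ 0.5277, -0.3748])]
138 287 337 51 [array([ 0.5268, -0.3349]), array([ 0.5237, -0.3745])]
143 286 338 53 [array([ 0.5229, -0.3337]), array([ 0.5196, -0.3751])]
148 287 337 51 [array([ 0.5188, -0.3342]), array([ 0.5157, -0.374 ])]
153 287 336 50 [array([ 0.5147, -0.3338]), array([ 0.5117, -0.3729])]
158 288 336 49 [array([ 0.5106, -0.3342]), array([ 0.5076, -0.3727])]
305 127 43 [ 0.5344 -0.3499]
320 127 43 [ 0.5334 -0.3617]
335 131 39 [ 0.5294 -0.3733]
```

```bash
python3 -m creep '0 -0.2 0.8 0 0 0 -1;0 0 0.8 0 0 0 -1;0 0 0.8 0 0 0 -1;0 0 0.8 0 0 0 -1;0 0 0.5 0 0 0 -1;0 0 0.3 0 0 0 -1;0 0 0 0 0 0 0;0 0 0 0 0 0 1;0 0 0 0 0 0 1;0 0 0 0 0 0 1;0 0 0 0 0 0 1;0 0 0 0 0 0 1;0 0 0 0 0 0 1;0 0 0 0 0 0 1;0 0 0 0 0 0 1'
```

```text
t: 7.2
tool_pos: [0.4696, -0.351, 0.0765]
tool_rot: [-3.142, -0.0, -0.077]
wrist_force: [0.1, 1.2, 2.5]
finger_gap: 0.0419
grasp_force: 29.9
```

```bash
cat > goal.py <<'E'
import sys
from h import *
from scipy.spatial.transform import Rotation as R
from station import robot
# usage: goal.py n|w up uphill [bx bz]  : displacement of bottle from home along normal/uphill, mm
k=sys.argv[1];up,hill=float(sys.argv[2])/1e3,float(sys.argv[3])/1e3
yaw=np.radians(-10.6)
notch={'w':np.array([.5470,.0850,.1203]),'n':np.array([.5325,-.0142,.1134])}[k]
tcp={'n':np.array([-.0035,0,.0555]),'w':np.array([-.003,0,.052])}[k]
if len(sys.argv)>4: tcp=np.array([float(sys.argv[4])/1e3,0,float(sys.argv[5])/1e3])
Rn=R.from_euler('ZY',[yaw,-np.radians(30)])
T=Rn*R.from_euler('x',np.pi)
P=notch+Rn.apply([.06,0,0])+Rn.apply(tcp+[hill,0,up])
s=robot.state();p=s['tool_pos'];C=R.from_euler('xyz',s['tool_rot'])
print("goal",P,T.as_euler('xyz'),"now",p,s['tool_rot'])
print("shift rows, in current tool axes",C.inv().apply(P-p)/.03,"in goal axes",T.inv().apply(P-p)/.03)
print("turn rows",np.degrees((C.inv()*T).as_rotvec())/4)
E
python3 -m creep '0 0 -0.5 0 0 0 1;0 0 -0.9 0 0 0 1;0 0 -0.95 0 0 0 1;0 0 -0.95 0 0 0 1;0 0 -0.95 0 0 0 1;0 0 -0.95 0 0 0 1;0 0 -0.95 0 0 0 1;0 0 -0.95 0 0 0 1;0 0 -0.95 0 0 0 1;0 0 -0.4 0 0 0 1;0 0 0 0 0 0 1;0 0 0 0 0 0 1';python3 goal.py n 60 5
```

```text
t: 8.2
tool_pos: [0.4694, -0.3509, 0.3295]
tool_rot: [-3.141, -0.001, -0.077]
wrist_force: [-0.5, 0.3, -2.4]
finger_gap: 0.0412
grasp_force: 29.9
goal [ 0.5281 -0.0134  0.2442] [ 3.1416 -0.5236 -0.185 ] now [ 0.4694 -0.3509  0.3295] [-3.1414 -0.0005 -0.0768]
shift rows, in current tool axes [  1.0874 -11.367    2.8467] in goal axes [ -1.5481 -11.4186   2.3904]
turn rows [-0.4086  7.4855  1.5141]
```

```bash
python3 -m creep '0.08 -0.5 0 0 0 0 1;0.08 -0.87 0 0 0 0 1;0.08 -0.9 0 0 0 0 1;0.08 -0.9 0 0 0 0 1;0.08 -0.9 0 0 0 0 1;0.08 -0.9 0 0 0 0 1;0.08 -0.9 0 0 0 0 1;0.08 -0.9 0 0 0 0 1;0.08 -0.9 0 0 0 0 1;0.08 -0.9 0 0 0 0 1;0.08 -0.9 0 0 0 0 1;0.08 -0.9 0 0 0 0 1;0.08 -0.6 0 0 0 0 1;0.05 -0.4 0 0 0 0 1' && python3 -m creep '0 0 0 0 0.75 0.15 1;0 0 0 -0.05 0.75 0.15 1;0 0 0 -0.05 0.75 0.15 1;0 0 0 -0.05 0.75 0.15 1;0 0 0 -0.05 0.75 0.15 1;0 0 0 -0.05 0.75 0.15 1;0 0 0 -0.05 0.75 0.15 1;0 0 0 -0.05 0.75 0.15 1;0 0 0 -0.05 0.75 0.15 1;0 0 0 -0.05 0.75 0.15 1;0 0 0 0 0 0 1;0 0 0 0 0 0 1;0 0 0 0 0 0 1';python3 goal.py n 60 5; python3 snap.py w5
```

```text
t: 9.37
tool_pos: [0.5276, -0.0105, 0.3277]
tool_rot: [3.141, 0.003, -0.074]
wrist_force: [-0.5, -0.2, -2.0]
finger_gap: 0.0417
grasp_force: 29.9
t: 10.45
tool_pos: [0.5281, -0.0138, 0.3293]
tool_rot: [3.137, -0.522, -0.183]
wrist_force: [0.6, -0.4, -2.1]
finger_gap: 0.0414
grasp_force: 29.9
goal [ 0.5281 -0.0134  0.2442] [ 3.1416 -0.5236 -0.185 ] now [ 0.5281 -0.0138  0.3293] [ 3.1372 -0.522  -0.1835]
shift rows, in current tool axes [-1.4176 -0.0235  2.4597] in goal axes [-1.4216 -0.0126  2.4574]
turn rows [0.0523 0.0234 0.0193]
```

```bash
python3 -m creep '-0.3 0 0.5 0 0 0 1;-0.3 0 0.6 0 0 0 1;-0.3 0 0.6 0 0 0 1;-0.3 0 0.6 0 0 0 1;-0.22 0 0.5 0 0 0 1;0 0 0.4 0.05 0 0 1;0 0 0.25 0 0 0 1;0 0 0 0 0 0 1;0 0 0 0 0 0 1;0 0 0 0 0 0 1';python3 goal.py n 30 5; python3 snap.py w5;python3 - <<'E'
from station import robot
from h import *
s=robot.camera("scene")["color"];d=robot.camera("side")["color"];w=cv2.imread("pics/w5.png")
r=lambda x:cv2.resize(x,(400,300),interpolation=cv2.INTER_CUBIC)
cv2.imwrite("pics/comp4.png",np.vstack([np.hstack([r(s[170:260,275:395]),r(d[140:230,270:390])]),np.hstack([r(w[100:400,120:520]),r(w[150:300,220:420])])]))
E
```

```text
t: 11.33
tool_pos: [0.5433, -0.0168, 0.2195]
tool_rot: [-3.142, -0.525, -0.185]
wrist_force: [0.0, 0.0, -1.7]
finger_gap: 0.0418
grasp_force: 29.9
goal [ 0.5428 -0.0161  0.2182] [ 3.1416 -0.5236 -0.185 ] now [ 0.5433 -0.0168  0.2195] [-3.1415 -0.5248 -0.1845]
shift rows, in current tool axes [-0.0367 -0.0182  0.028 ] in goal axes [-0.0367 -0.0182  0.028 ]
turn rows [-0.0044 -0.0178  0.0061]
```

View pics/comp4.png

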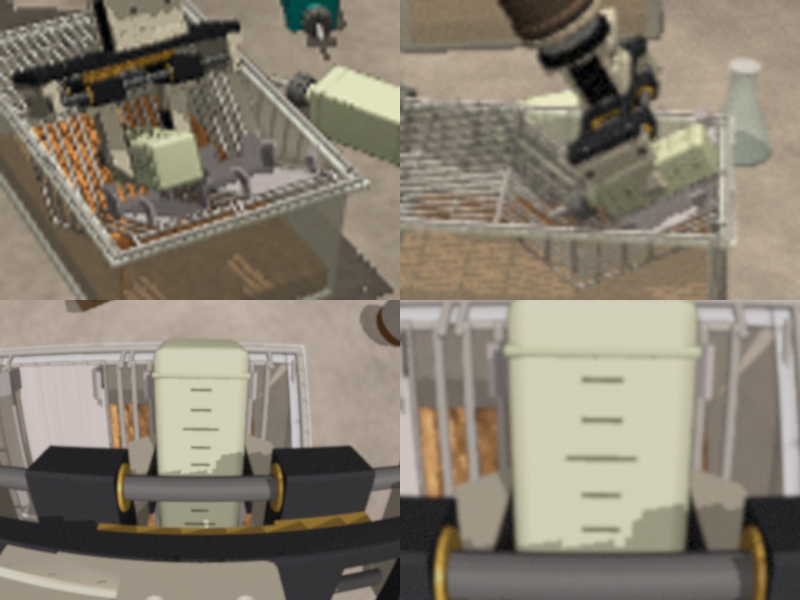

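```bash
python3 -m creep '0 0 0.25 0 0 0 1;0 0 0.25 0 0 0 1;0 0 0.2 0 0 0 1;0 0 0 0 0 0 1';python3 -m creep '0 0 0.07 0 0 0 1;0 0 0 0 0 0 1;0 0 0 0 0 0 1';python3 goal.py n 0 5
```

```text
t: 11.82
tool_pos: [0.5532, -0.0187, 0.1993]
tool_rot: [3.14, -0.522, -0.184]
wrist_force: [0.0, 0.1, -1.6]
finger_gap: 0.0419
grasp_force: 29.9
t: 12.07
tool_pos: [0.5542, -0.0189, 0.1986]
tool_rot: [3.141, -0.524, -0.184]
wrist_force: [-0.8, -0.3, -1.7]
finger_gap: 0.0417
grasp_force: 29.9
goal [ 0.5576 -0.0189  0.1922] [ 3.1416 -0.5236 -0.185 ] now [ 0.5542 -0.0189  0.1986] [ 3.1413 -0.5237 -0.184 ]
shift rows, in current tool axes [-0.0096 -0.0214  0.2392] in goal axes [-0.0096 -0.0215  0.2392]
turn rows [-0.0029 -0.0022  0.013 ]
```

```bash
for i in 1; do python3 -m creep '0 0 0.07 0 0 0 1;0 0 0 0 0 0 1' |grep -E 'pos|force'; python3 -m creep '0 0 0.07 0 0 0 1;0 0 0 0 0 0 1' |grep -E 'pos|force'; python3 -m creep '0 0 0.05 0 0 0 1;0 0 0 0 0 0 1' |grep -E 'pos|force';  done; python3 goal.py n 0 5
```

```text
tool_pos: [0.5553, -0.0189, 0.1969]
wrist_force: [-0.3, -1.0, -1.8]
grasp_force: 29.9
tool_pos: [0.5563, -0.0191, 0.1951]
wrist_force: [-1.1, -0.4, -1.9]
grasp_force: 29.9
tool_pos: [0.5567, -0.0191, 0.1945]
wrist_force: [-9.3, 1.6, 11.4]
grasp_force: 30.0
goal [ 0.5576 -0.0189  0.1922] [ 3.1416 -0.5236 -0.185 ] now [ 0.5567 -0.0191  0.1945] [-3.1408 -0.5247 -0.1845]
shift rows, in current tool axes [-0.0155 -0.0118  0.0804] in goal axes [-0.0155 -0.0119  0.0804]
turn rows [-0.0151 -0.0151  0.0061]
```

```bash
python3 -m creep '-0.05 0 -0.02 0 0 0 1;-0.05 0 0 0 0 0 1;0 0 0 0 0 0 1' |grep -E 'pos|force'; python3 -m creep '-0.05 0 0 0 0 0 1;0 0 0 0 0 0 1' |grep -E 'pos|force'; python3 -m creep '-0.05 0 0 0 0 0 1;0 0 0 0 0 0 1' |grep -E 'pos|force'; python3 goal.py n 0 0
```

```text
tool_pos: [0.5539, -0.0186, 0.1929]
wrist_force: [-1.1, -0.4, -2.5]
grasp_force: 29.9
tool_pos: [0.5532, -0.0183, 0.1925]
wrist_force: [-0.9, -0.0, 1.2]
grasp_force: 30.0
tool_pos: [0.553, -0.0183, 0.1925]
wrist_force: [4.0, -1.7, 2.2]
grasp_force: 29.9
goal [ 0.5533 -0.0181  0.1897] [ 3.1416 -0.5236 -0.185 ] now [ 0.553  -0.0183  0.1925] [-3.1406 -0.5268 -0.1846]
shift rows, in current tool axes [-0.0376 -0.0083  0.0855] in goal axes [-0.0373 -0.0084  0.0856]
turn rows [-0.0176 -0.0464  0.0056]
```

```bash
python3 -m creep '-0.05 0 0.03 0 0 0 1;0 0 0.03 0 0 0 1;0 0 0 0 0 0 1' |grep -E 'pos|force'; python3 -m creep '0 0 0 0 0 0 -0.1;0 0 0 0 0 0 -0.3;0 0 0 0 0 0 -0.3;0 0 0 0 0 0 -0.3;0 0 0 0 0 0 -0.3'; python3 -m creep '0 0 -0.3 0 0 0 -0.3;0 0 -0.5 0 0 0 -0.3;0 0 -0.9 0 0 0 -0.3;0 0 -0.9 0 0 0 -0.3;0 0 -0.9 0 0 0 -0.3;0 0 -0.5 0 0 0 -0.3;0 0 0 0 0 0 -1;0 0 0 0 0 0 -1;0 0 0 0 0 0 -1'; python3 snap.py w6
```

```text
tool_pos: [0.5531, -0.0183, 0.1917]
wrist_force: [-8.5, -0.4, 24.4]
grasp_force: 30.0
t: 13.82
tool_pos: [0.551, -0.018, 0.1888]
tool_rot: [3.141, -0.523, -0.184]
wrist_force: [0.1, -0.3, 0.1]
finger_gap: 0.0593
grasp_force: 0.0
t: 14.57
tool_pos: [0.4921, -0.0072, 0.2923]
tool_rot: [3.141, -0.523, -0.184]
wrist_force: [0.3, -0.8, 0.1]
finger_gap: 0.0752
grasp_force: 0.0
```

```bash
python3 -m creep '0 0 -0.2 0 -0.94 0 -1;0 0 -0.2 0 -0.94 0 -1;0 0 0 0 -0.94 0 -1;0 0 0 0 -0.94 0 -1;0 0 0 0 -0.94 0 -1;0 0 0 0 -0.94 0 -1;0 0 0 0 -0.94 0 -1;0 0 0 0 -0.94 0 -1;0 0 0 0 0 -0.91 -1;0 0 0 0 0 -0.91 -1;0 0 0 0 0 -0.91 -1;0 0 0 0 0 -0.91 -1;0 0 0 0 0 -0.91 -1;0 0 0 0 0 -0.91 -1;0 0 0 0 0 -0.91 -1;0 0 0 0 0 -0.91 -1;0 0 0 0 0 0 -1;0 0 0 0 0 0 -1'
python3 - <<'E'
from h import *
from station import robot
from scipy.spatial.transform import Rotation as R
s=robot.state();C=R.from_euler('xyz',s['tool_rot']);y=np.radians(18.5)
g=np.array([.502-.003*np.cos(y),.321-.003*np.sin(y),.24])
print(s['tool_pos'],s['tool_rot'],C.inv().apply(g-s['tool_pos'])/.03)
E
```

```text
t: 16.12
tool_pos: [0.4866, -0.0063, 0.3024]
tool_rot: [-3.141, 0.003, 0.322]
wrist_force: [-0.7, -0.7, -1.1]
finger_gap: 0.0919
grasp_force: 0.0
[ 0.4866 -0.0063  0.3024] [-3.1411  0.0028  0.322 ] [  3.8436 -10.1847   2.0744]
```

```bash
python3 -m creep '0.32 -0.85 0 0 0 0 -1;0.32 -0.85 0 0 0 0 -1;0.32 -0.85 0 0 0 0 -1;0.32 -0.85 0 0 0 0 -1;0.32 -0.85 0 0 0 0 -1;0.32 -0.85 0 0 0 0 -1;0.32 -0.85 0 0 0 0 -1;0.32 -0.85 0 0 0 0 -1;0.32 -0.85 0 0 0 0 -1;0.32 -0.85 0 0 0 0 -1;0.32 -0.85 0.5 0 0 0 -1;0.32 -0.85 0.5 0 0 0 -1;0 0 1 0 0 0 -1;0 0 0 0 0 0 -1;0 0 0 0 0 0 -1'; python3 snap.py w7; python3 - <<'E'
from h import *
im=cv2.GaussianBlur(cv2.imread("pics/w7.png"),(3,3),0).astype(float);E=np.load("w7.npy");W=(WK,E)
c=np.array([.502,.321,.058]);y0=np.radians(18.5);u=np.array([np.cos(y0),np.sin(y0),0])
print([ (w2px(W,c+u*k,True)[0],) for k in(.03,.06)])
m=((im[:,:,1]/im[:,:,2])>.965)
m=cv2.morphologyEx(m.astype(np.uint8),cv2.MORPH_OPEN,np.ones((3,3)))
for y in range(95,180,8):
    xs=np.where(m[y,230:410])[0]+230
    if len(xs):print(y,xs.min(),xs.max(),len(xs), [px2w(W,(x,y),.058,True)[0,:2] for x in(xs.min(),xs.max())])
for x in(300,320,340):
    ys=np.where(m[60:180,x])[0]+60
    if len(ys):print(x,ys.min(),len(ys),px2w(W,(x,ys.min()),.058,True)[0,:2])
E
```

```text
t: 17.37
tool_pos: [0.4976, 0.3198, 0.2418]
tool_rot: [3.14, 0.005, 0.323]
wrist_force: [-0.1, 0.2, 1.1]
finger_gap: 0.0919
grasp_force: 0.0
[(array([319.7883, 156.5225]),), (array([319.7633, 123.1888]),)]
127 287 347 61 [array([0.5467, 0.3666]), array([0.5635, 0.3162])]
135 286 349 64 [array([0.5396, 0.3652]), array([0.5573, 0.3121])]
143 287 348 62 [array([0.533 , 0.3622]), array([0.5502, 0.3106])]
151 287 348 62 [array([0.5261, 0.3601]), array([0.5433, 0.3081])]
159 287 348 62 [array([0.5191, 0.3579]), array([0.5364, 0.3057])]
167 287 348 62 [array([0.512 , 0.3557]), array([0.5295, 0.3032])]
175 287 347 61 [array([0.5049, 0.3536]), array([0.5222, 0.3016])]
300 122 58 [0.5545 0.3569]
320 122 58 [0.56   0.3402]
340 123 57 [0.5648 0.3232]
```

```bash
python3 -m creep '0.03 -0.07 0.8 0 0 0 -1;0 0 0.9 0 0 0 -1;0 0 0.9 0 0 0 -1;0 0 0.9 0 0 0 -1;0 0 0.9 0 0 0 -1;0 0 0.6 0 0 0 -1;0 0 0.36 0 0 0 -1;0 0 0 0 0 0 0;0 0 0 0 0 0 1;0 0 0 0 0 0 1;0 0 0 0 0 0 1;0 0 0 0 0 0 1;0 0 0 0 0 0 1;0 0 0 0 0 0 1' && python3 -m creep '0 0 -0.5 0 0 0 1;0 0 -0.9 0 0 0 1;0 0 -0.95 0 0 0 1;0 0 -0.95 0 0 0 1;0 0 -0.95 0 0 0 1;0 0 -0.95 0 0 0 1;0 0 -0.95 0 0 0 1;0 0 -0.95 0 0 0 1;0 0 -0.95 0 0 0 1;0 0 -0.4 0 0 0 1;0 0 0 0 0 0 1;0 0 0 0 0 0 1';python3 goal.py w 60 5
```

```text
t: 18.58
tool_pos: [0.4989, 0.3232, 0.0838]
tool_rot: [-3.141, -0.001, 0.324]
wrist_force: [-0.9, -1.6, 6.7]
finger_gap: 0.0579
grasp_force: 30.0
t: 19.58
tool_pos: [0.4984, 0.3229, 0.3362]
tool_rot: [-3.141, 0.0, 0.324]
wrist_force: [0.7, 0.7, -2.7]
finger_gap: 0.0577
grasp_force: 30.0
goal [0.5447 0.0854 0.2483] [ 3.1416 -0.5236 -0.185 ] now [0.4984 0.3229 0.3362] [-3.1411  0.0002  0.3243]
shift rows, in current tool axes [-1.0571  7.9972  2.9275] in goal axes [1.1109 7.4968 4.026 ]
turn rows [-1.9154  7.3408  7.1251]
```

```bash
python3 -m creep '-0.1 0.5 0 0 0 0.8 1' >/dev/null; python3 goal.py w 60 5 -4 54.5 | tail -2; python3 -m creep '0 0 0 0 0 0.8 1;0 0 0 0 0 0.9 1;0 0 0 0 0 0.9 1;0 0 0 0 0 0.9 1;0 0 0 0 0 0.9 1;0 0 0 0 0 0.9 1;0 0 0 0 0 0.9 1;0 0 0 0 0 0.3 1;0 0 0 0 0 0 1;0 0 0 0 0 0 1'|grep rot; python3 goal.py w 60 5 -4 54.5
```

```text
shift rows, in current tool axes [-0.6     7.6058  2.8074] in goal axes [1.0308 7.0858 3.8495]
turn rows [-1.732   7.4179  6.4121]
tool_rot: [3.14, 0.002, -0.183]
goal [0.5427 0.0858 0.25  ] [ 3.1416 -0.5236 -0.185 ] now [0.5001 0.3076 0.3351] [ 3.1401  0.0021 -0.1835]
shift rows, in current tool axes [2.7501 7.0054 2.8437] in goal axes [0.9661 7.0053 3.8364]
turn rows [0.0146 7.5305 0.0271]
```

```bash
python3 -m creep '0.3 0.5 0 0 0 0 1;0.3 0.8 0 0 0 0 1;0.3 0.8 0 0 0 0 1;0.3 0.8 0 0 0 0 1;0.3 0.8 0 0 0 0 1;0.3 0.8 0 0 0 0 1;0.3 0.8 0 0 0 0 1;0.3 0.8 0 0 0 0 1;0.3 0.6 0 0 0 0 1;0.05 0.3 0 0 0 0 1;0 0 0 0 0.5 0 1;0 0 0 0 0.8 0 1;0 0 0 0 0.8 0 1;0 0 0 0 0.8 0 1;0 0 0 0 0.8 0 1;0 0 0 0 0.8 0 1;0 0 0 0 0.8 0 1;0 0 0 0 0.8 0 1;0 0 0 0 0.8 0 1;0 0 0 0 0.6 0 1' && python3 -m creep '0 0 0 0 0 0 1;0 0 0 0 0 0 1'|grep force; python3 goal.py w 30 5 -4 54.5
```

```text
t: 22.17
tool_pos: [0.5419, 0.0873, 0.3359]
tool_rot: [-3.141, -0.525, -0.183]
wrist_force: [0.6, -0.6, -2.6]
finger_gap: 0.0578
grasp_force: 30.0
wrist_force: [0.0, 0.5, -2.3]
grasp_force: 30.0
goal [0.5574 0.0831 0.224 ] [ 3.1416 -0.5236 -0.185 ] now [0.542  0.087  0.3359] [ 3.1409 -0.5208 -0.1827]
shift rows, in current tool axes [-1.3977  0.0321  3.4981] in goal axes [-1.4074  0.0334  3.4942]
turn rows [-0.0059  0.04    0.0286]
```

```bash
python3 -m creep '-0.3 0.03 0.5 0 0 0 1;-0.3 0 0.6 0 0 0 1;-0.3 0 0.6 0 0.04 0.03 1;-0.3 0 0.6 0 0 0 1;-0.2 0 0.5 0 0 0 1;0 0 0.4 0 0 0 1;0 0 0.25 0 0 0 1;0 0 0 0 0 0 1;0 0 0 0 0 0 1';python3 -m creep '0 0 0.25 0 0 0 1;0 0 0.25 0 0 0 1;0 0 0.12 0 0 0 1;0 0 0 0 0 0 1;0 0 0 0 0 0 1'|grep force; python3 goal.py w 0 5 -4 54.5
```

```text
t: 23.08
tool_pos: [0.5583, 0.0826, 0.2257]
tool_rot: [-3.141, -0.525, -0.188]
wrist_force: [-1.0, -0.7, -2.7]
finger_gap: 0.0579
grasp_force: 30.0
wrist_force: [0.0, -0.0, -2.2]
grasp_force: 30.0
goal [0.5721 0.0803 0.198 ] [ 3.1416 -0.5236 -0.185 ] now [0.567  0.0806 0.2093] [-3.141  -0.5252 -0.1877]
shift rows, in current tool axes [-0.0408 -0.0212  0.4111] in goal axes [-0.0401 -0.0209  0.4112]
turn rows [ 0.0109 -0.0225 -0.033 ]
```

```bash
python3 -m creep '0 0 0.1 0 0 0 1;0 0 0.1 0 0 0 1;0 0 0 0 0 0 1' |grep -E 'pos|force'; python3 -m creep '0 0 0.07 0 0 0 1;0 0 0 0 0 0 1' |grep -E 'pos|force'; python3 -m creep '0 0 0.06 0 0 0 1;0 0 0 0 0 0 1' |grep -E 'pos|force';  python3 goal.py w 0 5 -4 54.5
```

```text
tool_pos: [0.5701, 0.0802, 0.204]
wrist_force: [-0.8, -0.6, -1.7]
grasp_force: 30.0
tool_pos: [0.571, 0.08, 0.2023]
wrist_force: [-0.1, -0.2, -2.3]
grasp_force: 30.0
tool_pos: [0.572, 0.08, 0.2012]
wrist_force: [-1.7, 1.3, 1.4]
grasp_force: 30.0
goal [0.5721 0.0803 0.198 ] [ 3.1416 -0.5236 -0.185 ] now [0.572  0.08   0.2012] [-3.1401 -0.5259 -0.1878]
shift rows, in current tool axes [-0.0496 -0.0118  0.0937] in goal axes [-0.0494 -0.0119  0.0938]
turn rows [-0.0014 -0.0325 -0.0351]
```

Contact starts about 2.8 mm above the estimate, like the narrow one. One more small step, then slide.

```bash
python3 -m creep '0 0 0.03 0 0 0.03 1;0 0 0 0 0 0 1' |grep -E 'pos|force'; python3 -m creep '-0.05 0 -0.02 0 0 0 1;-0.05 0 0 0 0 0 1;0 0 0 0 0 0 1' |grep -E 'pos|force'; python3 -m creep '-0.05 0 0 0 0 0 1;0 0 0 0 0 0 1' |grep -E 'pos|force'; python3 -m creep '-0.05 0 0 0 0 0 1;0 0 0 0 0 0 1' |grep -E 'pos|force'; python3 goal.py w 0 0 -4 54.5
```

```text
tool_pos: [0.5721, 0.08, 0.201]
wrist_force: [-13.8, 1.0, 15.1]
grasp_force: 30.0
tool_pos: [0.5701, 0.0803, 0.1998]
wrist_force: [-1.9, -0.7, 7.1]
grasp_force: 30.0
tool_pos: [0.57, 0.0803, 0.1998]
wrist_force: [2.1, -1.6, 6.6]
grasp_force: 30.0
tool_pos: [0.5697, 0.0803, 0.1998]
wrist_force: [6.2, -4.7, 7.4]
grasp_force: 30.0
goal [0.5679 0.0811 0.1955] [ 3.1416 -0.5236 -0.185 ] now [0.5697 0.0803 0.1998] [-3.137  -0.5306 -0.1924]
shift rows, in current tool axes [-0.1293 -0.0122  0.0916] in goal axes [-0.1286 -0.0131  0.0925]
turn rows [-0.0129 -0.1012 -0.0913]
```

```bash
python3 -m creep '0 0 -0.05 0 0 -0.1 1;0 0 0 0 0 0 1;0 0 0 0 0 0 1' |grep -E 'pos|rot|force'; python3 -m creep '-0.05 0 0 0 0 0 1;-0.05 0 0 0 0 0 1;0 0 0 0 0 0 1' |grep -E 'pos|rot|force';python3 goal.py w 0 0 -4 54.5; python3 snap.py w8; python3 - <<'E'
from station import robot
from h import *
s=robot.camera("scene")["color"];d=robot.camera("side")["color"];w=cv2.imread("pics/w8.png");v=cv2.imread("pics/w6.png")
r=lambda x:cv2.resize(x,(400,300),interpolation=cv2.INTER_CUBIC)
cv2.imwrite("pics/comp5.png",np.vstack([np.hstack([r(s[170:260,275:395]),r(d[140:230,270:390])]),np.hstack([r(w[100:325,170:470]),r(v[50:350,120:520])])]))
E
```

```text
tool_pos: [0.569, 0.0807, 0.201]
tool_rot: [-3.14, -0.53, -0.185]
wrist_force: [7.9, -3.0, 2.7]
grasp_force: 30.0
tool_pos: [0.5686, 0.0807, 0.201]
tool_rot: [-3.139, -0.534, -0.187]
wrist_force: [14.8, -6.4, 6.4]
grasp_force: 30.0
goal [0.5679 0.0811 0.1955] [ 3.1416 -0.5236 -0.185 ] now [0.5686 0.0807 0.201 ] [-3.1386 -0.5342 -0.1869]
shift rows, in current tool axes [-0.1149 -0.0074  0.1463] in goal axes [-0.1134 -0.0079  0.1475]
turn rows [-0.0282 -0.1521 -0.0237]
```

View pics/comp5.png

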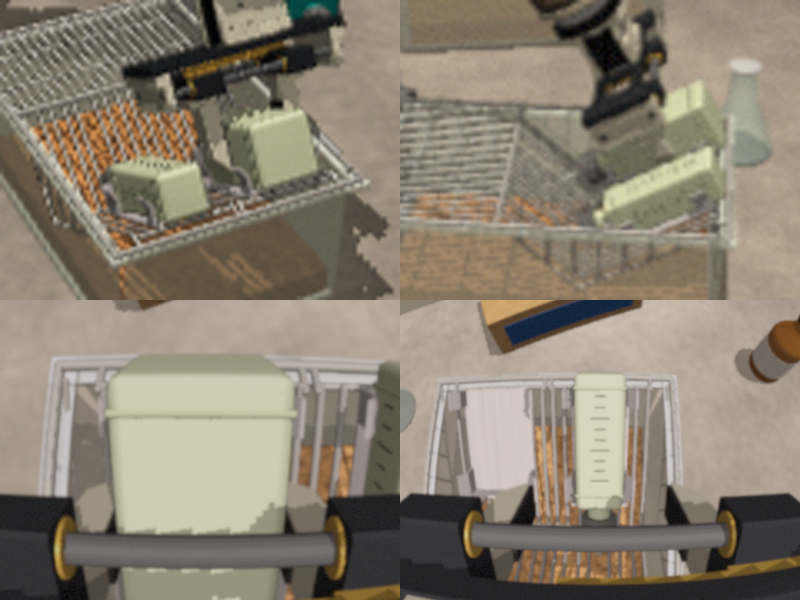

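```bash
python3 - <<'E'
from h import *
from scipy.spatial.transform import Rotation as R
Rn=R.from_euler('ZY',[np.radians(-10.6),-np.radians(30)])
def hill(w,px,notch,top):
    E=np.load(w+".npy");A=E.copy()
    M=Rn.as_matrix().T; A=np.eye(4);A[:3,:3]=M@E[:3,:3];A[:3,3]=M@(E[:3,3]-notch)
    return px2w((WK,A),px,top,True)
nw=np.array([.5470,.0850,.1203]);nn=np.array([.5325,-.0142,.1134])
for k,w,no,t,x in(("n","w6",nn,.021+.0026,(305,320,335)),("w","w8",nw,.029+.0028,(280,320,360))):
    g=cv2.GaussianBlur(cv2.imread(f"pics/{w}.png"),(3,3),0).astype(float)
    for c in x:
        col=g[80:200,c,1]/g[80:200,c,2]
        ys=np.where(col>.965)[0]+80
        for y in ys[:1]: print(k,c,y,hill(w,(c,y),no,t)*1e3, g[y-4:y+30:4,c].astype(int)[:,1])
E
```

```text
n 305 122 [[121.4568  11.3922  23.6   ]] [170 169 212 214 214 198 213 214 214]
n 320 122 [[121.4123  -0.2938  23.6   ]] [168 167 212 214 214 202 212 177 214]
n 335 122 [[121.4611 -11.98    23.6   ]] [175 166 211 213 214 204 213 214 213]
w 280 142 [[125.5503  15.4256  31.8   ]] [162 149 150 152 166 201 204 204 204]
w 320 80 [[149.3881  -0.146   31.8   ]] [ 34  33  34  53 106 164 163 164 164]
w 360 141 [[125.8705 -15.5829  31.8   ]] [163 151 151 151 158 193 205 205 205]
```

```bash
python3 - <<'E'
from h import *
from scipy.spatial.transform import Rotation as R
M=R.from_euler('ZY',[np.radians(-10.6),-np.radians(30)]).as_matrix().T
E=np.load("w8.npy");A=np.eye(4);A[:3,:3]=M@E[:3,:3];A[:3,3]=M@(E[:3,3]-[.5470,.0850,.1203])
g=cv2.imread("pics/w8.png");print(A[:3,3],g[138:170,280,1],g[138:170,360,1])
for y in(141,150,153,156,159):print(y,px2w((WK,A),(280,y),.0318,True)*1e3)
# 23mm tab far end reference: 105 mm uphill, y +-32..38, z=-29+23+2.8
print(w2px((WK,A),np.array([[105,32,-3],[89,32,-3],[105,-32,-3],[123,29,-26],[123,29,31.8],[119,29,31.8]])/1e3,True))
E
```

```text
[ 0.1377 -0.0003  0.1513] [163 161 155 150 148 149 149 149 149 152 151 152 152 152 154 158 165 176
 186 195 202 204 204 204 204 205 206 204 204 204 205 205] [161 159 156 149 148 149 149 151 151 150 150 151 154 153 153 158 164 174
 185 194 201 203 205 205 205 204 204 205 204 205 206 205]
141 [[125.9421  15.4164  31.8   ]]
150 [[122.4057  15.503   31.8   ]]
153 [[121.2213  15.5339  31.8   ]]
156 [[120.0337  15.5659  31.8   ]]
159 [[118.8427  15.599   31.8   ]]
[[257.989  175.3641]
 [259.637  204.9664]
 [382.1238 175.1088]
 [269.6305 136.5248]
 [246.2955 149.2391]
 [246.7606 159.2044]]
```

```bash
python3 -m creep '0.05 0 0 0 0 0 1;0.03 0 0.04 0 0 0 1;0 0 0.04 0 0 0 1;0 0 0 0 0 0 1' |grep -E 'pos|rot|force'; python3 goal.py w 0 0 -4 54.5
```

```text
tool_pos: [0.57, 0.0809, 0.1994]
tool_rot: [-3.139, -0.532, -0.185]
wrist_force: [1.6, -2.2, 15.8]
grasp_force: 30.0
goal [0.5679 0.0811 0.1955] [ 3.1416 -0.5236 -0.185 ] now [0.57   0.0809 0.1994] [-3.1394 -0.5315 -0.1849]
shift rows, in current tool axes [-0.1262  0.0064  0.0769] in goal axes [-0.1256  0.0062  0.0779]
turn rows [-0.032  -0.1135  0.0018]
```

```bash
python3 -m creep '0 0 0 0 0 0 -0.4;0 0 0 0 0 0 -0.65;0 0 0 0 0 0 -0.65;0 0 0 0 0 0 -0.65;0 0 0 0 0 0 -0.65' |grep -E 'force|gap|pos'; python3 -m creep '0 0 -0.3 0 0 0 -0.65;0 0 -0.5 0 0 0 -0.65;0 0 -0.9 0 0 0 -0.65;0 0 -0.9 0 0 0 -0.65;0 0 -0.9 0 0 0 -0.65;0 0 -0.9 0 0 0 -0.65;0 0 -0.6 0 0 0 -0.65;0 0 0 0 0 0 -0.65;0 0 0 0 0 0 -0.65'; python3 snap.py w9; python3 - <<'E'
from h import *
from scipy.spatial.transform import Rotation as R
M=R.from_euler('ZY',[np.radians(-10.6),-np.radians(30)]).as_matrix().T
E=np.load("w9.npy");g=cv2.imread("pics/w9.png")
for n,no,hw,t in(("w",np.array([.5470,.0850,.1203]),.029,.0318),("n",np.array([.5325,-.0142,.1134]),.021,.0236)):
    A=np.eye(4);A[:3,:3]=M@E[:3,:3];A[:3,3]=M@(E[:3,3]-no)
    # rectified top-plane profiles: along the body at y=0 and across at two stations
    xs=np.arange(100,135,1.)/1e3
    for y in(-.6*hw,.6*hw):
        q=w2px((WK,A),np.c_[xs,0*xs+y,0*xs+t],True).round().astype(int); print(n,"along",y,[int(g[b,a,1]) for a,b in q])
    ys=np.arange(-40,41,2.)/1e3
    for x in(.085,.105):
        q=w2px((WK,A),np.c_[0*ys+x,ys,0*ys+t],True).round().astype(int); print(n,"across",x,[int(g[b,a,1]*100//g[b,a,2]) for a,b in q])
E
```

```text
tool_pos: [0.5667, 0.0809, 0.1963]
wrist_force: [0.1, -0.9, 0.0]
finger_gap: 0.0753
grasp_force: 0.0
t: 26.98
tool_pos: [0.4927, 0.0951, 0.3274]
tool_rot: [-3.141, -0.527, -0.182]
wrist_force: [0.3, -0.2, -1.1]
finger_gap: 0.0758
grasp_force: 0.0
w along -0.0174 [213, 213, 213, 213, 212, 212, 213, 210, 203, 195, 200, 208, 212, 212, 213, 212, 212, 211, 213, 210, 202, 185, 167, 162, 165, 175, 175, 176, 174, 173, 172, 172, 175, 176, 176]
w along 0.0174 [212, 212, 212, 212, 212, 212, 212, 210, 201, 191, 197, 207, 212, 212, 213, 213, 212, 212, 212, 211, 203, 186, 169, 160, 161, 168, 170, 169, 171, 171, 170, 170, 169, 168, 165]
w across 0.085 [1, 1, 0, 1, 0, 0, 0, 0, 1, 0, 0, 0, 0, 0, 0, 0, 0, 0, 0, 0, 0, 0, 0, 0, 0, 0, 0, 0, 0, 0, 0, 0, 0, 0, 0, 2, 0, 1, 1, 1, 1]
w across 0.105 [0, 1, 1, 1, 0, 0, 0, 0, 0, 0, 0, 0, 0, 0, 0, 0, 0, 0, 0, 0, 0, 0, 0, 0, 0, 0, 0, 0, 0, 0, 0, 0, 0, 1, 1, 2, 1, 1, 0, 0, 0]
n along -0.0126 [211, 212, 212, 212, 213, 211, 205, 194, 198, 207, 211, 212, 212, 212, 213, 212, 212, 212, 211, 205, 190, 177, 170, 171, 169, 170, 170, 167, 167, 167, 168, 168, 169, 171, 170]
n along 0.0126 [212, 213, 212, 212, 212, 211, 204, 192, 193, 203, 209, 211, 211, 213, 212, 211, 211, 212, 212, 210, 200, 173, 170, 173, 175, 176, 176, 177, 178, 180, 180, 179, 181, 179, 179]
n across 0.085 [1, 0, 1, 0, 0, 0, 1, 0, 0, 0, 1, 0, 1, 0, 0, 0, 0, 0, 1, 1, 0, 0, 0, 0, 1, 0, 0, 0, 0, 1, 0, 0, 0, 1, 0, 0, 0, 0, 1, 0, 0]
n across 0.105 [0, 0, 1, 0, 0, 0, 0, 0, 0, 0, 0, 0, 0, 0, 0, 0, 0, 0, 0, 0, 0, 0, 0, 0, 0, 0, 0, 0, 0, 0, 0, 1, 2, 1, 0, 1, 1, 0, 0, 0, 0]<stdin>:13: RuntimeWarning: overflow encountered in scalar multiply
```

```bash
python3 - <<'E'
from h import *
from scipy.spatial.transform import Rotation as R
M=R.from_euler('ZY',[np.radians(-10.6),-np.radians(30)]).as_matrix().T
E=np.load("w9.npy");g=cv2.GaussianBlur(cv2.imread("pics/w9.png"),(3,3),0).astype(float)
for n,no,hw,t in(("w",np.array([.5470,.0850,.1203]),.029,.0318),("n",np.array([.5325,-.0142,.1134]),.021,.0236)):
    A=np.eye(4);A[:3,:3]=M@E[:3,:3];A[:3,3]=M@(E[:3,3]-no)
    ys=np.arange(-45,45.1,.5)/1e3
    for x in(.02,.04,.06,.085,.115):
        q=w2px((WK,A),np.c_[0*ys+x,ys,0*ys+t],True).round().astype(int);v=[g[b,a] if b<400 else np.ones(3) for a,b in q]
        m=np.array([(c[1]/c[2]>.985) and c[1]>190 for c in v]);k=np.where(m)[0]
        print(n,x,q[90],(ys[k.min()]*1e3,ys[k.max()]*1e3,len(k)) if len(k) else None)
    xs=np.arange(-40,20,2)/1e3
    q=w2px((WK,A),np.c_[xs,0*xs,0*xs+hw*.5],True).round().astype(int);print([(int(x*1e3),int(g[b,a,1])) for x,(a,b) in zip(xs,q) if b<400])
E
```

```text
w 0.02 [320 234] (np.float64(-25.0), np.float64(27.0), 105)
w 0.04 [320 214] (np.float64(-24.5), np.float64(26.5), 103)
w 0.06 [321 193] (np.float64(-25.0), np.float64(26.5), 104)
w 0.085 [321 165] (np.float64(-25.0), np.float64(26.0), 103)
w 0.115 [321 131] (np.float64(-25.5), np.float64(25.5), 103)
[(-40, 88), (-38, 73), (-36, 76), (-34, 91), (-32, 89), (-30, 88), (-28, 87), (-26, 87), (-24, 88), (-22, 89), (-20, 87), (-18, 86), (-16, 84), (-14, 84), (-12, 101), (-10, 145), (-8, 155), (-6, 155), (-4, 160), (-2, 191), (0, 210), (2, 211), (4, 211), (6, 208), (8, 194), (10, 204), (12, 211), (14, 212), (16, 212), (18, 212)]
n 0.02 [419 226] (np.float64(-16.0), np.float64(18.0), 69)
n 0.04 [421 208] (np.float64(-16.0), np.float64(19.0), 61)
n 0.06 [423 189] (np.float64(-17.0), np.float64(18.5), 72)
n 0.085 [425 163] (np.float64(-17.5), np.float64(18.0), 63)
n 0.115 [427 132] (np.float64(-17.5), np.float64(18.0), 72)
[(-40, 59), (-38, 70), (-36, 90), (-34, 106), (-32, 112), (-30, 112), (-28, 114), (-26, 113), (-24, 113), (-22, 114), (-20, 115), (-18, 124), (-16, 142), (-14, 150), (-12, 153), (-10, 153), (-8, 153), (-6, 153), (-4, 153), (-2, 156), (0, 179), (2, 206), (4, 210), (6, 211), (8, 205), (10, 202), (12, 207), (14, 211), (16, 211), (18, 211)]
```

```bash
python3 -c "
from station import robot
print(robot.close_job())"
```

```text
the job is handed in; nothing more can be done
None
```

Both bottles are in their baskets: wide in the left, narrow in the right, caps downhill, necks in the notches, bodies flat and shoulders against the plates by camera and force readings. The job is handed in at about 27 s of the 64 s, with the flask and amber bottle left alone; the hand-in gave no verdict.

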